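# Seat the scope lens barrel in the sprung V-cradle and hold it down

### The job

Gently pick the scope's black lens barrel off its orange rest and lay it in the blue V-cradle of the checking stand, lengthwise along the groove, centred on the two V-supports, with its blue-ringed front end towards the round target. Press it softly down so that it bears on both faces of the V and the sprung cradle sinks until its red pointer stands in the green band, and finish there, still holding it pressed down. It is glass, so never squeeze or push it hard, and leave the bottle, jar and cup where they are.

Things in the scene. Friction and masses are not known exactly. Their poses are not given: they have to be found in the camera images.
- lens: Glass lens in a smooth black round barrel, 32 mm diameter, 130 mm long, 0.22 to 0.35 kg. Origin mid-length on its axis; y = barrel axis, pointing to the front end (two blue rings; steel rings at the back); it may roll about y. Cracks if the fingers press it with over 45 N (both pads added) or if it is pushed on any V face with over 30 N; a grip of 8 to 15 N a side carries it.
- lens_front (a point): Centre of the barrel's front end face (blue-ring end), 65 mm from the barrel's middle.
- rest: Fixed orange rest, base 75 x 150 x 3 mm, origin at the middle of its underside on the work surface. The barrel starts along its y axis on two saddles 14 mm wide, 50 mm either side of the middle; the barrel axis is then 26 mm above the work surface, with 86 mm free between the saddles for the fingers.
- stand: Fixed white stand, base 100 (x) x 240 (y) x 12 mm, origin under its middle, on the work surface; y runs along the V groove towards an upright white target plate (50 mm wide, top 127 mm up, black and yellow rings) 108 mm from the middle. A grey housing carries the sprung cradle. A white post at x 43, y 40 mm, top 64 mm up, bears the green band.
- seat (a point): Middle of the barrel's axis when seated and centred; moves with the cradle, 94 mm above the work surface with it up. Axes as the stand's. Two blue 90-degree V-supports, 20 mm wide along y, stand 50 mm either side; 80 mm between them is free for fingers, down to a plate 31 mm below this point. The faces rise to 1.4 mm below the seated axis and reach 27 mm to either side.
- carriage (a joint): How far the sprung cradle has been pushed straight down, m: 0 up (it stays up under the barrel's weight), 0.016 at the bottom stop. The red pointer is in the green band from 0.005 to 0.013. Beyond the barrel's weight it takes about 4 N to start it and 0.6 N more for each mm. Its four V faces: carriage_c1, c2 on the -x side, c3, c4 on the +x side.
- bottle: Bystander: white bottle with blue cap, 48 mm diameter, 105 mm tall, origin at the middle of its underside. Leave alone.
- jar: Bystander: white jar with red cap, 60 mm diameter, 70 mm tall, origin at the middle of its underside. Leave alone.
- cup: Bystander: blue cup, 70 mm diameter, 75 mm tall, origin at the middle of its underside. Leave alone.
There are look-alikes about, which are no part of the job. There is more than one size of the rest; the job needs the smallest.

How it is judged:
By the outcome, as a careful person would: the job done as asked, in the order asked, and still so for the second after the job is handed in, while the arm keeps its last pose, push and grip.
It also fails if it takes over 54 s, if anything falls off the work surface, if the arm or the gripper's body presses on something with over 40 N, if the wrist force passes 120 N, or if a joint passes its speed limit or range.

### The arm

A 6-joint arm with a two-finger parallel gripper is mounted at the origin on the work surface. World frame = base frame: x ahead of the robot, y to its left, z up, the work surface at z = 0. Lengths are in mm, angles in rad, forces in N, time in s.
With the tool pointing down it reaches from about 400 to 925 mm from the base axis. Payload 12.5 kg.
Tool frame: the origin (TCP) lies at the very end of the fingers, on their centre line; the grasp point (between the pads) lies 19 mm behind it; z points along the fingers, y is the line along which they close (so a half turn about z gives the same grasp; the last joint's range is limited). The gripper opens to 95 mm and grips with 3 to 60 N. Pads are 20 mm wide; open, the fingers measure 119 mm over their backs; the gripper's body (75 mm by 180 mm) begins 59 mm behind the grasp point.
Start: joints at [-1.403, 0.491, 1.559, -0, 1.092, -0.106], TCP at [169.018, -601.734, 179.561] pointing down, gripper open.
Joint ranges: [-3.1, 3.1], [-0.84, 2.19], [0.05, 2.79], [-1.13, 4.28], [0.06, 2.93], [-2.69, 2.69]. Speed limits (rad/s): [2.22, 2.22, 2.79, 3.14, 3.14, 3.14].

### API

Orientations are given as [roll, pitch, yaw] about the fixed x, y, z axes, in that order (R = Rz(yaw) Ry(pitch) Rx(roll)).
In Python, from cell import state, read_camera, camera_info, job_done gives the robot as it stands.
- The arm moves only by the shell command python3 -m handwheel 'ROWS'. ROWS is a JSON object whose key "rows" holds a list of rows, 1 to 5 of them, each of 5 numbers: dx, dy, dz in mm, then a turn about the tool's z in rad, then the opening from 0.0 (shut) to 1.0 (fully open); each row is the pose to reach, as a shift and turn from the pose commanded when the command began, along the tool's axes at that moment; what a row does not reach only later rows make up. A row lasts 1/12 s, in which the tool goes at most 41.7 mm and 0.125 rad, less where a joint would pass 70% of its speed; a pose out of reach is approached as far as the arm can. The fingers move at their own pace and stop on an object; the grip force is fixed at half the most. Time passes only in rows, so rows that do not move let the fingers close. It prints the time, the measured TCP pose, the force, the opening and the grip force at its end. Input that does not fit is refused with a message, and nothing moves.
- state(): the state, without advancing time (a new reading comes with each control period).
- read_camera(name): name is "scene" or "top" or "wrist"; returns (picture, depth): 400x640x3 uint8, red, green, blue; 400x640 float32, mm along the optical axis (not along the pixel's ray), 0 where there is no reading.
- camera_info(name): a dict with "vertical_fov" (degrees; the focal length in pixels is half the picture's height over the tangent of half this angle, whatever the lens; pixels are square), "cx", "cy" (the principal point, pixels), "origin" and "attitude" of the camera in the world. Camera axes: x right, y down, z forward; pixel columns grow to the right and rows downward; lengths in mm; the calibration is good to about 2 mm. A picture is of the moment at which its call begins: read the wrist's pose just before it. camera_info takes no time and is no camera call; for the wrist camera it gives the pose at the moment of the call.
- job_done(): hands the job in; it is judged then, once.
The state is a dict: "t": time; "joints": joint angles; "qvel": joint speeds; "tau": joint torques, N m; "eef_pos": TCP position; "tcp_rot": TCP orientation; "ft_force": force on the tool from outside, world axes, zero at the start; "moment": the same for the moment, N m; "opening": opening from 0.0 (shut) to 1.0 (fully open); "grip_force": force on a finger pad.
Only numpy, scipy, OpenCV 4.12 (cv2) and the standard library are available. Lean on these libraries where they do the work, as an engineer would, in place of code of your own. Each camera call takes 0.05 s, during which the arm holds its last target. There are 200 camera calls.

## Working session

There is one attempt and no reset: what is moved stays moved. The work goes in short steps, Python scripts to look and compute and a shell command to move; the robot and the scene stay as the last step left them, time stands still between calls to the robot, and variables do not carry over. Pictures are saved under pics/ and viewed, at most 10 in all, crops included, and the job is handed in when it is done.

```bash
ls; mkdir -p pics
python3 - <<'E'
from cell import *
import cv2
for n in("scene","top"):
    p,d=read_camera(n);cv2.imwrite(f"pics/{n}0.png",p[:,:,::-1]);i=camera_info(n);print(n,i,d.min(),d.max())
    import numpy as np;np.savez(f"{n}0.npz",p=p,d=d)
print(camera_info("wrist"));print(state())
E
```

```text
pics
scene {'vertical_fov': 53.29999340776202, 'cx': 320.2119638957255, 'cy': 200.29559386216548, 'origin': array([954.14159603, 413.33953704, 657.20302025]), 'attitude': array([-2.32189958e+00, -1.05184899e-03,  2.36676012e+00])} 0.0 2889.2642
top {'vertical_fov': 51.170299003852335, 'cx': 313.23720675907543, 'cy': 198.7090470522181, 'origin': array([ 392.06564741,  -26.03272177, 1263.64809831]), 'attitude': array([-3.02970362e+00,  1.47267766e-03, -1.56856727e+00])} 0.0 2136.9792
{'vertical_fov': 58.016977341369405, 'cx': 316.9868915221447, 'cy': 193.6175427832755, 'origin': array([ 250.45904591, -578.29197094,  384.43677158]), 'attitude': array([ 2.83770120e+00,  1.12925946e-03, -1.29643580e+00])}
{'t': 0.1, 'joints': array([-1.40258781e+00,  4.91484296e-01,  1.55941220e+00,  2.94004651e-05,
        1.09167742e+00, -1.05634435e-01]), 'qvel': array([-0.00155534, -0.00073034, -0.00231883, -0.00124333, -0.00108236,
        0.0010513 ]), 'tau': array([ 1.89155435e-03, -6.13623548e+01, -2.58604270e+01,  6.93514547e-02,
        4.70529101e-02, -4.37153221e-05]), 'eef_pos': array([ 168.9868645 , -601.45727173,  179.02134763]), 'tcp_rot': array([-3.14061962e+00, -1.29392873e-04,  2.73829319e-01]), 'ft_force': array([ 0.13362394, -0.76862151, -0.70496224]), 'moment': array([ 0.00697979, -0.04191537,  0.02053694]), 'grip_force': 0.0, 'opening': 0.9999296065251815}
```

View pics/scene0.png

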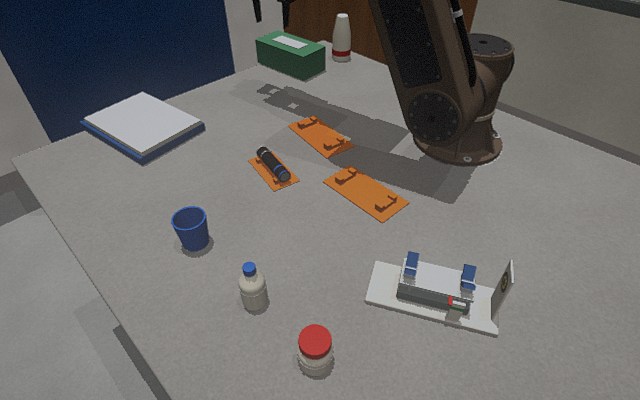

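View pics/top0.png

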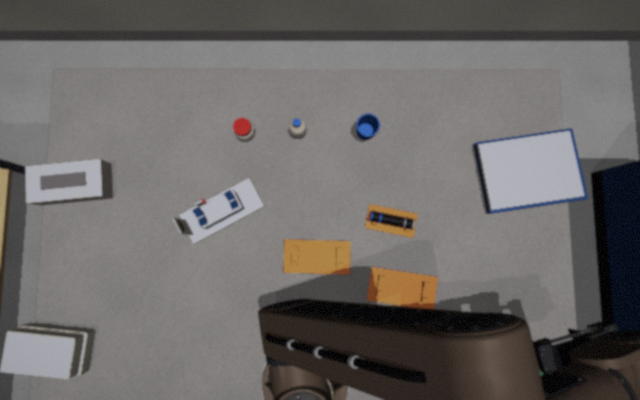

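The top view shows the lens on the smallest rest at about (391,219), the stand at (218,208) with its target plate at the left end (182,226), and the jar, bottle and cup at the top. The scene view agrees. Next: ray helpers and zooms.

```bash
cat > h.py <<'E'
import numpy as np,cv2
from cell import *
from scipy.spatial.transform import Rotation as Ro
def cam(n):
    i=camera_info(n);f=200/np.tan(np.radians(i["vertical_fov"]/2))
    return f,i["cx"],i["cy"],np.array(i["origin"]),Ro.from_euler("xyz",i["attitude"]).as_matrix()
def ray(c,u,v):
    f,cx,cy,o,R=c; return o,R@np.array([(u-cx)/f,(v-cy)/f,1.])
def onz(c,u,v,z):
    o,d=ray(c,u,v); return o+d*(z-o[2])/d[2]
def proj(c,P):
    f,cx,cy,o,R=c; q=(np.atleast_2d(P)-o)@R; return q[:,:2]/q[:,2:]*f+[cx,cy]
def cloud(c,d):
    f,cx,cy,o,R=c; v,u=np.mgrid[:400,:640]
    q=np.stack([(u-cx)/f*d,(v-cy)/f*d,d],-1); return q@R.T+o
def meet(c1,p1,c2,p2):
    o1,d1=ray(c1,*p1);o2,d2=ray(c2,*p2)
    s=np.linalg.lstsq(np.stack([d1,-d2],1),o2-o1,rcond=None)[0]
    a,b=o1+s[0]*d1,o2+s[1]*d2; return (a+b)/2,np.linalg.norm(a-b)
E
python3 - <<'E'
from h import *
ct,cs=cam("top"),cam("scene")
T=np.load("top0.npz");S=np.load("scene0.npz")
for n,uv,z in (("lens",(391,219),26),("blue1",(203,217),90),("blue2",(232,199),90),("tgt",(182,226),100),("cup",(367,127),70),("bottle",(297,128),90),("jar",(243,129),60)):
    print(n,onz(ct,*uv,z).round())
a=cv2.resize(T["p"][185:250,165:425,::-1],None,fx=3,fy=3,interpolation=2)
b=cv2.resize(S["p"][235:340,350:525,::-1],None,fx=4,fy=4,interpolation=2)[:, :780]
b=np.pad(b,((0,0),(0,780-b.shape[1]),(0,0)))[:400]
cv2.imwrite("pics/z1.png",np.vstack([a,b]))
P=cloud(cs,S["d"]);print(P[110:112,400:402],P[180:184:2,275:280:2].round())
E
```

```text
lens [ 471. -255.   26.]
blue1 [471. 286.  90.]
blue2 [523. 206.  90.]
tgt [446. 341. 100.]
cup [ 738. -181.   70.]
bottle [729.  23.  90.]
jar [734. 184.  60.]
[[[-1.65228851e+01 -2.12991141e+02 -4.21971152e-02]
  [-1.88715816e+01 -2.10801242e+02 -8.45606114e-02]]

 [[-1.11617436e+01 -2.08958028e+02  2.37037214e-01]
  [-1.22102435e+01 -2.05949491e+02  1.07109685e+00]]] [[[ 501. -210.   15.]
  [ 498. -206.   15.]
  [ 492. -206.   12.]]

 [[ 502. -209.   10.]
  [ 496. -209.    6.]
  [ 493. -205.    6.]]]
```

View pics/z1.png

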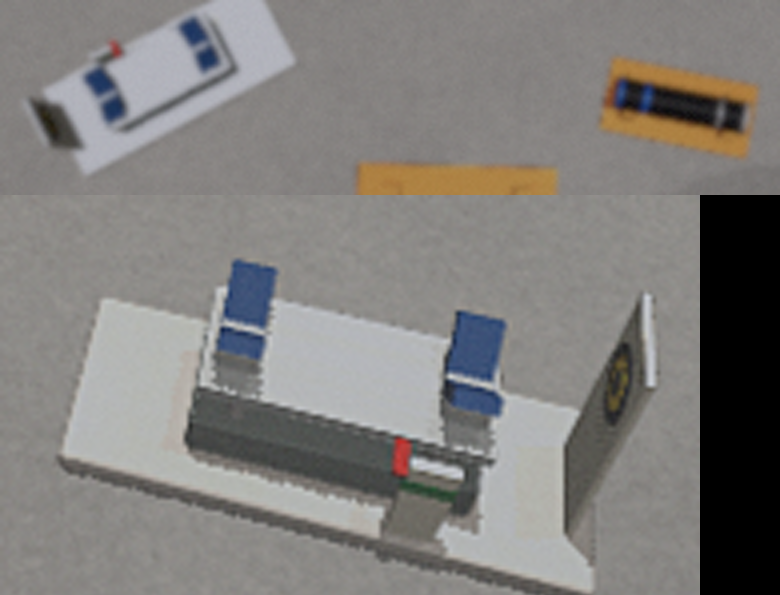

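The zoom shows the blue rings at the lens's left end (+y), and the target at the left end of the stand. The barrel goes there with a yaw of about +45°. The tool moves over the lens first for close wrist views.

```bash
python3 -m handwheel '{"rows":[[34,-22,0,-0.12,1],[68,-44,0,-0.24,1],[102,-66,0,-0.36,1],[136,-88,0,-0.48,1],[170,-110,0,-0.6,1]]}'
cat >> h.py <<'E'
def delta(P,yaw):
    s=state();R=Ro.from_euler("xyz",s["tcp_rot"]).as_matrix();y=s["tcp_rot"][2]
    print("t",round(s["t"],2),"d",(R.T@(np.array(P)-s["eef_pos"])).round(1),"turn",round(-(yaw-y),3))
E
python3 -c "
from h import *
delta([471,-255,180],1.367)"
```

```text
t: 0.52
eef_pos: [303.7, -448.2, 179.3]
tcp_rot: [-3.141, -0.0, 0.879]
ft_force: [-0.3, -0.7, -0.0]
opening: 1.0
grip_force: 0.0
t 0.52 d [255.5   5.7  -0.6] turn -0.488
```

```bash
python3 -m handwheel '{"rows":[[40,1,0,-0.1,1],[80,2,0,-0.2,1],[120,3,0,-0.3,1],[160,4,0,-0.4,1],[200,5,0,-0.488,1]]}' >/dev/null; python3 -m handwheel '{"rows":[[24,26,0,0,1],[24,26,0,0,1],[24,26,0,0,1]]}';python3 - <<'E'
from h import *
delta([471,-255,180],1.367)
import pickle
c=cam("wrist");p,d=read_camera("wrist");cv2.imwrite("pics/w1.png",p[:,:,::-1]);pickle.dump((c,p,d),open("w1.pkl","wb"))
E
```

```text
t: 1.18
eef_pos: [466.4, -280.4, 179.1]
tcp_rot: [-3.141, -0.0, 1.365]
ft_force: [-0.5, -0.1, -0.2]
opening: 1.0
grip_force: 0.0
t 1.18 d [25.8 -0.7 -0.9] turn -0.002
```

View pics/w1.png

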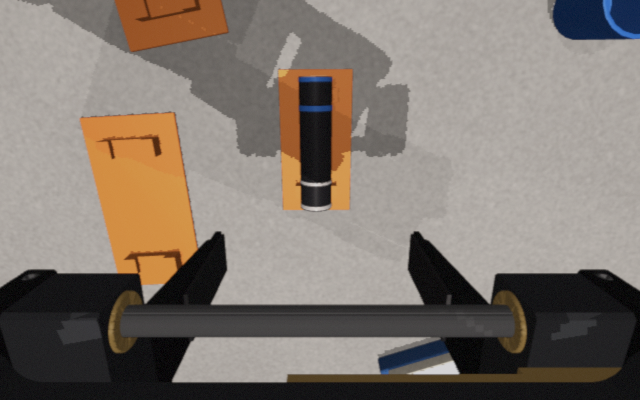

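The lens is seen from above with its blue-ringed end up: front end near (316,77), back end near (316,208), close to aligned. I take a second view 50 mm on and triangulate the rings.

```bash
python3 -m handwheel '{"rows":[[40,0,0,0,1],[50,0,0,0,1],[50,0,0,0,1],[50,0,0,0,1]]}'
cat > lens.py <<'E'
from h import *
def rings(p,box=None):
    h=cv2.cvtColor(p,cv2.COLOR_RGB2HSV).astype(int)
    blue=((h[...,0]>100)&(h[...,0]<130)&(h[...,1]>110)&(h[...,2]>50)).astype(np.uint8)
    n,l,st,c=cv2.connectedComponentsWithStats(blue)
    return [(c[i].round(2),st[i]) for i in range(1,n) if 40<st[i,4]<600 and st[i,2]>18]
E
python3 - <<'E'
from lens import *
import pickle
c2=cam("wrist");p2,d2=read_camera("wrist");pickle.dump((c2,p2,d2),open("w2.pkl","wb"))
c1,p1,d1=pickle.load(open("w1.pkl","rb"))
r1,r2=rings(p1),rings(p2);print(r1,r2)
for a in r1:
  for b in r2:
    X,e=meet(c1,a[0],c2,b[0])
    if e<3 and -5<X[2]<60: print(a[0],b[0],X.round(1),e.round(2))
for c,p,d,r in((c1,p1,d1,r1),(c2,p2,d2,r2)):
    P=cloud(c,d); 
    m=(np.linalg.norm(P[...,:2]-[471,-255],axis=2)<85)&(P[...,2]>15)&(P[...,2]<55)
    Q=P[m];print(m.sum(),Q[:,2].max(),np.percentile(Q[:,2],99))
    g=P[(np.linalg.norm(P[...,:2]-[471,-255],axis=2)<140)];print("ground",np.percentile(g[:,2],[5,50]))
    top=Q[Q[:,2]>37];C=top[:,:2].mean(0);w,V=np.linalg.eigh(np.cov(top[:,:2].T));v=V[:,1]*np.sign(V[1,1])
    s=(Q[:,:2]-C)@v;t=(top[:,:2]-C)@[v[1],-v[0]];print("C",C,"yaw",np.arctan2(-v[0],v[1]),np.percentile(s,[.5,99.5]),np.percentile(t,[1,99]))
E
```

```text
t: 1.57
eef_pos: [475.5, -233.4, 179.7]
tcp_rot: [3.141, 0.0, 1.362]
ft_force: [0.3, -0.2, -0.2]
opening: 0.998
grip_force: 0.0
[(array([314.35,  79.19]), array([299,  77,  33,   6, 167], dtype=int32)), (array([315.24, 108.04]), array([300, 105,  32,   7, 210], dtype=int32))] [(array([315.39, 131.74]), array([300, 129,  32,   6, 155], dtype=int32)), (array([315.7 , 158.52]), array([301, 155,  30,   8, 191], dtype=int32)), (array([446.06, 369.93]), array([429, 365,  29,   9, 126], dtype=int32))]
[314.35  79.19] [315.39 131.74] [ 481.3 -195.1   39. ] 0.35
[315.24 108.04] [315.7  158.52] [ 476.6 -220.2   41. ] 0.23
4464 44.29047717017551 43.3326326067954
ground [ -0.64927732 273.10588832]
C [ 469.51689795 -252.09801468] yaw -0.20070903634597 [-67.93522107  60.92433116] [-11.59817286  11.76747979]
4057 44.34574249332411 43.39057727342798
ground [ -0.60023378 295.79088816]
C [ 469.53505311 -252.04566209] yaw -0.2001004030535726 [-68.03300773  61.54470787] [-11.79935097  11.50121509]
```

```bash
python3 -c "
from h import *
delta([468.9,-255.3,9],1.370)"
```

```text
t 1.62 d [-22.3  -2.1 170.7] turn -0.009
```

```bash
python3 -m handwheel '{"rows":[[-22.3,-2.1,0,-0.009,0.6],[-22.3,-2.1,40,-0.009,0.6],[-22.3,-2.1,80,-0.009,0.6],[-22.3,-2.1,110,-0.009,0.6],[-22.3,-2.1,110,-0.009,0.6]]}'
python3 - <<'E'
from lens import *
delta([468.9,-255.3,9],1.370)
c=cam("wrist");p,d=read_camera("wrist");cv2.imwrite("pics/w3.png",p[:,:,::-1])
P=cloud(c,d)
m=(np.linalg.norm(P[...,:2]-[471,-255],axis=2)<85)&(P[...,2]>15)&(P[...,2]<55)
Q=P[m];top=Q[Q[:,2]>37];C=top[:,:2].mean(0);w,V=np.linalg.eigh(np.cov(top[:,:2].T));v=V[:,1]*np.sign(V[1,1])
print("C",C,"yaw",np.arctan2(-v[0],v[1]))
for r in rings(p): print(r)
E
```

```text
t: 2.03
eef_pos: [466.5, -254.0, 64.8]
tcp_rot: [-3.134, -0.003, 1.369]
ft_force: [-1.1, 0.6, -0.5]
opening: 0.706
grip_force: 0.0
t 2.03 d [-0.9  3.1 55.8] turn -0.001
C [ 470.00673573 -250.41616769] yaw -0.19993332888967716
(array([323.05, 121.33]), array([300, 117,  47,   9, 358], dtype=int32))
(array([322.91, 161.7 ]), array([301, 156,  45,  12, 419], dtype=int32))
```

View pics/w3.png

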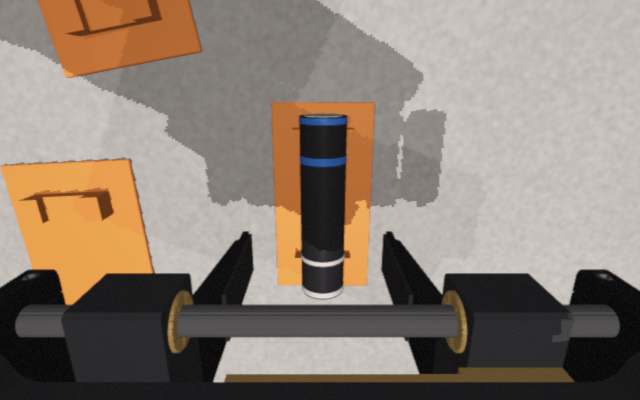

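The lens sits between the open fingers, about 4 px (3 mm) to the right of their centre. I let the arm settle, correct, then descend.

```bash
python3 -m handwheel '{"rows":[[0,0,0,0,0.6],[0,0,0,0,0.6],[0,0,0,0,0.6]]}'; python3 -c "
from h import *
delta([468.9,-255.3,9],1.370)"
```

```text
t: 2.33
eef_pos: [470.0, -254.9, 71.4]
tcp_rot: [3.139, 0.001, 1.371]
ft_force: [-0.1, 0.5, -0.7]
opening: 0.606
grip_force: 0.0
t 2.33 d [-0.5 -1.2 62.4] turn 0.001
```

```bash
python3 -m handwheel '{"rows":[[0,0,20,0,0.55],[0,0,35,0,0.5],[0,0,48,0,0.45],[0,0,58,0,0.45],[0,0,60.5,0,0.45]]}';python3 -m handwheel '{"rows":[[0,0,0,0,0.42],[0,0,0,0,0.42],[0,0,0,0,0.4],[0,0,0,0,0.4],[0,0,0,0,0.4]]}'
python3 - <<'E'
from lens import *
for k in range(3):
  delta([468.9,-255.3,9],1.370)
  c=cam("wrist");p,d=read_camera("wrist")
P=cloud(c,d)
m=(np.linalg.norm(P[...,:2]-[471,-255],axis=2)<85)&(P[...,2]>15)&(P[...,2]<55)
Q=P[m];top=Q[(Q[:,2]>37)&(Q[:,2]<45)];print(top.mean(0),len(top))
cv2.imwrite("pics/w4.png",p[:,:,::-1])
E
```

```text
t: 2.75
eef_pos: [469.3, -254.1, 8.7]
tcp_rot: [-3.142, 0.0, 1.371]
ft_force: [-0.4, 0.1, -0.5]
opening: 0.454
grip_force: 0.0
t: 3.17
eef_pos: [469.5, -254.3, 9.6]
tcp_rot: [3.141, 0.0, 1.371]
ft_force: [0.3, 0.7, 0.2]
opening: 0.401
grip_force: 0.0
t 3.17 d [-1.1 -0.4  0.6] turn 0.001
t 3.22 d [-1.2 -0.3  0.4] turn 0.001
t 3.27 d [-1.2 -0.3  0.3] turn 0.001
[ 471.9583667  -241.71511016   40.64899274] 8512
```

View pics/w4.png

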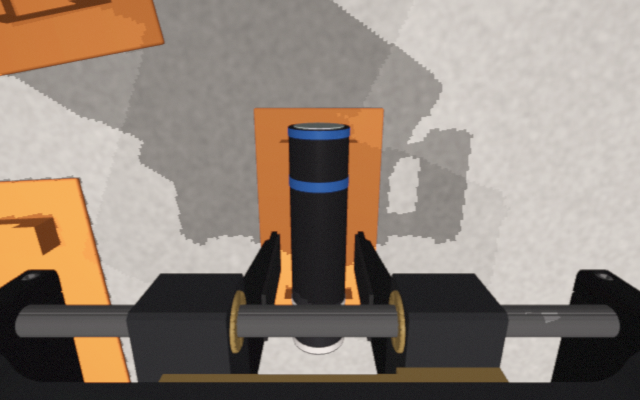

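The lens stands centred between the fingers (318 against 319). I close in small steps while watching the grip force.

```bash
python3 -m handwheel '{"rows":[[0,0,0,0,0.36],[0,0,0,0,0.345],[0,0,0,0,0.345],[0,0,0,0,0.345]]}';python3 -m handwheel '{"rows":[[0,0,0,0,0.335],[0,0,0,0,0.335]]}'|tail -3;python3 -m handwheel '{"rows":[[0,0,0,0,0.33],[0,0,0,0,0.33]]}'|tail -3
```

```text
t: 3.65
eef_pos: [469.3, -254.1, 9.0]
tcp_rot: [3.142, 0.0, 1.371]
ft_force: [0.2, 0.5, -0.1]
opening: 0.345
grip_force: 0.0
ft_force: [-0.4, 0.3, -0.0]
opening: 0.338
grip_force: 0.0
ft_force: [0.1, 0.2, -0.1]
opening: 0.328
grip_force: 0.0
```

```bash
python3 -m handwheel '{"rows":[[0,0,0,0,0.325],[0,0,0,0,0.325]]}'|tail -3;python3 -m handwheel '{"rows":[[0,0,0,0,0.32],[0,0,0,0,0.32]]}'|tail -3
```

```text
ft_force: [-0.7, -0.8, 0.1]
opening: 0.324
grip_force: 0.0
ft_force: [-0.2, -0.3, 0.3]
opening: 0.321
grip_force: 0.0
```

```bash
python3 -m handwheel '{"rows":[[0,0,0,0,0.315],[0,0,0,0,0.315]]}'|tail -3
```

```text
ft_force: [0.8, -1.0, 0.2]
opening: 0.315
grip_force: 0.0
```

```bash
for i in 1; do python3 -m handwheel '{"rows":[[0,0,0,0,0.31],[0,0,0,0,0.31]]}'|tail -2;python3 -m handwheel '{"rows":[[0,0,0,0,0.305],[0,0,0,0,0.305]]}'|tail -2;done
python3 - <<'E'
from h import *
p,d=read_camera("wrist");cv2.imwrite("pics/w5.png",cv2.resize(p[200:360,200:440,::-1],None,fx=3,fy=3))
E
```

```text
opening: 0.312
grip_force: 0.0
opening: 0.309
grip_force: 0.0
```

View pics/w5.png

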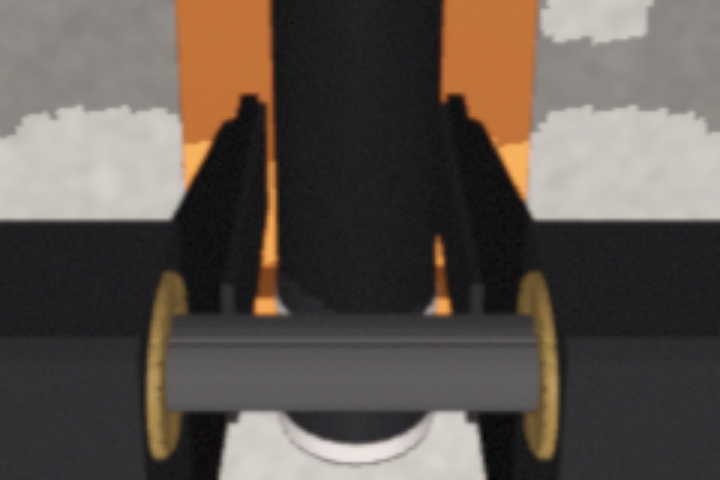

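The right pad is almost touching, with about 1.5 mm still open on the left. I shift +0.7 mm in tool y and keep closing in small steps.

```bash
python3 -m handwheel '{"rows":[[0,0.7,0,0,0.305],[0,0.7,0,0,0.3],[0,0.7,0,0,0.3]]}'|tail -3;python3 -m handwheel '{"rows":[[0,0,0,0,0.295],[0,0,0,0,0.295]]}'|tail -3;python3 -m handwheel '{"rows":[[0,0,0,0,0.29],[0,0,0,0,0.29]]}'|tail -3
```

```text
ft_force: [-0.0, -0.0, -0.7]
opening: 0.302
grip_force: 0.0
ft_force: [-0.0, -0.2, -1.3]
opening: 0.297
grip_force: 0.0
ft_force: [-0.3, -0.0, -0.3]
opening: 0.293
grip_force: 0.0
```

```bash
python3 -m handwheel '{"rows":[[0,0,0,0,0.285],[0,0,0,0,0.285]]}'|tail -3
```

```text
ft_force: [-0.3, 0.2, -0.1]
opening: 0.282
grip_force: 0.0
```

```bash
python3 -m handwheel '{"rows":[[0,0,0,0,0.28],[0,0,0,0,0.28]]}'|tail -3
```

```text
ft_force: [0.1, 0.4, 0.1]
opening: 0.279
grip_force: 0.0
```

```bash
python3 -m handwheel '{"rows":[[0,0,0,0,0.275],[0,0,0,0,0.275]]}'|tail -3
```

```text
ft_force: [0.2, -0.7, 0.6]
opening: 0.275
grip_force: 0.0
```

```bash
python3 -m handwheel '{"rows":[[0,0,0,0,0.27],[0,0,0,0,0.27]]}'|tail -3
```

```text
ft_force: [-1.3, 0.5, -0.5]
opening: 0.269
grip_force: 0.0
```

Run:
```python
from h import *
p,d=read_camera("wrist");cv2.imwrite("pics/w6.png",cv2.resize(p[200:360,200:440,::-1],None,fx=3,fy=3))
```

```text
(no output)
```

View pics/w6.png

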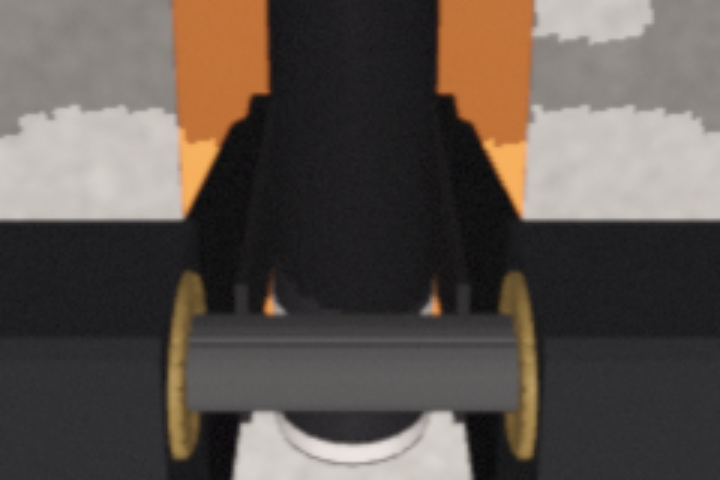

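The barrel is nearly filled by the pads on both sides (edges at 270 and 438), centred. I continue closing.

```bash
python3 -m handwheel '{"rows":[[0,0,0,0,0.266],[0,0,0,0,0.266]]}'|tail -3
```

```text
ft_force: [0.8, 0.1, 0.1]
opening: 0.265
grip_force: 0.0
```

```bash
python3 -m handwheel '{"rows":[[0,0,0,0,0.262],[0,0,0,0,0.262]]}'|tail -3
```

```text
ft_force: [1.1, 0.0, -0.8]
opening: 0.262
grip_force: 0.0
```

```bash
python3 -m handwheel '{"rows":[[0,0,0,0,0.258],[0,0,0,0,0.258]]}'|tail -3
```

```text
ft_force: [0.2, -0.6, -0.7]
opening: 0.258
grip_force: 0.0
```

```bash
python3 -m handwheel '{"rows":[[0,0,0,0,0.254],[0,0,0,0,0.254]]}'|tail -3
```

```text
ft_force: [1.0, 0.7, 0.6]
opening: 0.257
grip_force: 0.0
```

```bash
python3 -m handwheel '{"rows":[[0,0,0,0,0.25],[0,0,0,0,0.25]]}'|tail -3
```

```text
ft_force: [-0.0, -0.8, -0.5]
opening: 0.252
grip_force: 0.0
```

```bash
python3 -m handwheel '{"rows":[[0,0,0,0,0.247],[0,0,0,0,0.247]]}'|tail -3
```

```text
ft_force: [-1.1, -0.3, -0.3]
opening: 0.248
grip_force: 0.0
```

```bash
python3 -m handwheel '{"rows":[[0,0,0,0,0.243],[0,0,0,0,0.243]]}'|tail -3
```

```text
ft_force: [-0.6, 0.0, 0.9]
opening: 0.24
grip_force: 0.0
```

```bash
python3 -m handwheel '{"rows":[[0,0,0,0,0.239],[0,0,0,0,0.239]]}'|tail -3
```

```text
ft_force: [0.3, 0.1, 0.1]
opening: 0.239
grip_force: 0.0
```

Run:
```python
from h import *
c=cam("wrist");p,d=read_camera("wrist");cv2.imwrite("pics/w7.png",cv2.resize(p[200:360,200:440,::-1],None,fx=3,fy=3))
for k in range(4):s=state();print(s["grip_force"],s["opening"])
```

```text
0.0 0.23942490910636613
0.0 0.23942490910636613
0.0 0.23942490910636613
0.0 0.23942490910636613
```

View pics/w7.png

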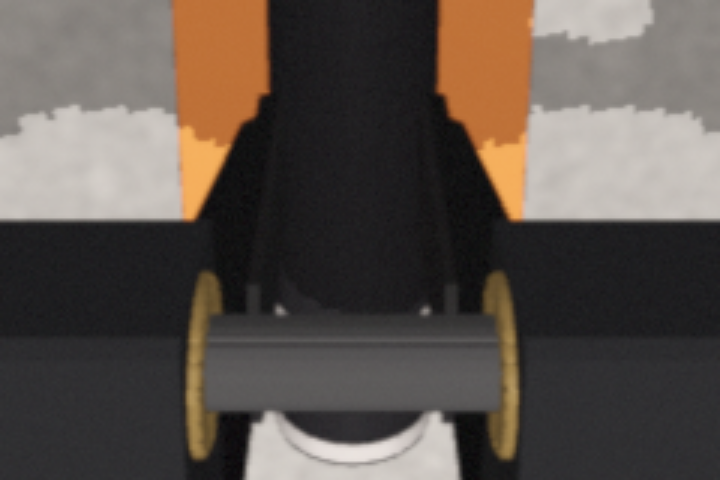

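The pads look almost on the barrel (tips at 275 and 432, barrel about 270 to 438). I keep closing finely.

```bash
python3 -m handwheel '{"rows":[[0,0,0,0,0.235],[0,0,0,0,0.235]]}'|tail -2
```

```text
opening: 0.234
grip_force: 0.0
```

```bash
python3 -m handwheel '{"rows":[[0,0,0,0,0.231],[0,0,0,0,0.231]]}'|tail -2
```

```text
opening: 0.232
grip_force: 0.0
```

```bash
python3 -m handwheel '{"rows":[[0,0,0,0,0.227],[0,0,0,0,0.227]]}'|tail -2
```

```text
opening: 0.224
grip_force: 0.0
```

```bash
python3 -m handwheel '{"rows":[[0,0,0,0,0.223],[0,0,0,0,0.223]]}'|tail -2
```

```text
opening: 0.225
grip_force: 0.0
```

```bash
python3 -m handwheel '{"rows":[[0,0,0,0,0.219],[0,0,0,0,0.219]]}'|tail -2
```

```text
opening: 0.219
grip_force: 0.0
```

```bash
python3 -m handwheel '{"rows":[[0,0,0,0,0.215],[0,0,0,0,0.215]]}'|tail -2
```

```text
opening: 0.213
grip_force: 0.0
```

```bash
g(){ tee /dev/stderr | grep -q 'grip_force: 0.0$'; }
(python3 -m handwheel '{"rows":[[0,0,0,0,0.211],[0,0,0,0,0.211]]}'|tail -2|g && python3 -m handwheel '{"rows":[[0,0,0,0,0.207],[0,0,0,0,0.207]]}'|tail -2|g && python3 -m handwheel '{"rows":[[0,0,0,0,0.203],[0,0,0,0,0.203]]}'|tail -2|g && python3 -m handwheel '{"rows":[[0,0,0,0,0.199],[0,0,0,0,0.199]]}'|tail -2|g && python3 -m handwheel '{"rows":[[0,0,0,0,0.195],[0,0,0,0,0.195]]}'|tail -2|g && python3 -m handwheel '{"rows":[[0,0,0,0,0.191],[0,0,0,0,0.191]]}'|tail -2|g); python3 -c "
from cell import *
print(state()['t'])"
```

```text
9.55opening: 0.188
grip_force: 0.0
```

Run:
```python
from h import *
c=cam("wrist");s=state();p,d=read_camera("wrist")
R=Ro.from_euler("xyz",s["tcp_rot"]).as_matrix();P=(cloud(c,d)-s["eef_pos"])@R
for v in (225,230,235,240,245,250,260,270,280,290):
    print(v," ".join(f"{P[v,u,0]:.0f},{P[v,u,1]:.0f},{-P[v,u,2]:.0f}" for u in list(range(270,300,4))+list(range(336,366,4))))
print(s["opening"],s["t"])
```

```text
225 -2,-30,-6 -2,-28,-6 -1,-25,-5 -2,-23,-6 -2,-20,-6 10,-15,24 12,-13,27 13,-10,29 13,10,30 12,12,28 10,14,23 -1,19,-5 -1,22,-5 -2,24,-6 -1,27,-6 -1,29,-5
230 -5,-30,-6 -5,-28,-5 -5,-25,-6 -5,-23,-6 -5,-20,-6 8,-15,24 9,-13,27 10,-10,29 10,10,29 9,12,27 7,14,22 -5,19,-6 -5,22,-7 -5,24,-6 -5,27,-5 -5,29,-6
235 -8,-30,-5 -9,-28,-6 -9,-25,-7 -9,-23,-6 -8,-20,-6 12,-14,40 12,-12,41 11,-10,37 11,9,38 12,11,41 4,15,22 -8,19,-6 -8,22,-6 -8,24,-6 -9,27,-6 -8,29,-6
240 -12,-30,-5 -12,-28,-5 -12,-25,-6 -12,-23,-6 12,-15,46 11,-14,45 12,-11,46 11,-10,44 10,9,42 13,11,48 12,13,47 12,15,46 -12,22,-6 -12,25,-6 -12,27,-6 -12,30,-6
245 -15,-31,-5 -15,-28,-5 -16,-26,-7 12,-17,51 12,-15,52 12,-13,52 11,-11,50 8,-10,43 10,9,49 13,10,53 13,12,53 12,14,52 -15,22,-6 -15,25,-5 -15,27,-6 -15,30,-5
250 -19,-31,-5 -19,-28,-5 -19,-26,-5 12,-16,56 13,-14,58 12,-13,57 11,-11,55 6,-10,45 10,8,53 12,10,56 13,12,58 12,14,57 12,15,57 -19,25,-6 -18,27,-5 -19,30,-6
260 -27,-31,-7 -26,-28,-5 12,-17,67 13,-15,68 12,-14,67 12,-12,67 11,-10,65 1,-10,46 5,9,53 11,10,64 12,11,67 12,13,67 12,15,66 12,16,67 -27,28,-7 -26,30,-5
270 -33,-31,-5 13,-18,76 12,-16,75 12,-14,76 12,-13,75 12,-11,75 11,-10,73 -4,-10,47 0,9,54 11,9,73 13,10,76 12,12,76 12,14,75 12,15,75 12,17,75 -33,30,-5
280 35,-13,122 35,-12,121 32,-11,116 12,-14,82 12,-12,83 11,-11,81 8,-10,76 -8,-10,49 -4,9,56 11,9,81 12,10,82 12,12,83 12,13,83 34,10,120 35,11,122 35,12,121
290 36,-12,127 35,-11,126 29,-11,117 12,-13,90 12,-12,90 10,-11,87 4,-10,78 -27,-11,29 -8,9,58 8,9,84 11,10,88 12,11,89 12,12,90 33,10,123 35,10,127 36,11,127
0.18824749411223798 9.55
```

The depth shows no finger surface below about 38 mm above the reported TCP, so the real finger ends seem to stand above the barrel top. I reopen and measure the true fingertip height.

```bash
python3 -m handwheel '{"rows":[[0,0,0,0,0.45],[0,0,0,0,0.45],[0,0,0,0,0.45],[0,0,0,0,0.45],[0,0,0,0,0.45]]}'|tail -2
python3 - <<'E'
from h import *
c=cam("wrist");s=state();p,d=read_camera("wrist")
R=Ro.from_euler("xyz",s["tcp_rot"]).as_matrix();P=(cloud(c,d)-s["eef_pos"])@R
y,x,h=P[...,1],P[...,0],-P[...,2]
m=(abs(x)<16)&(h>15)&(abs(y)>17.5)&(abs(y)<45)&(h<100)
print(s["opening"],s["eef_pos"])
for sg in(-1,1):
    q=m&(y*sg>0);vv,uu=np.nonzero(q);i=np.argsort(vv)[:25]
    for a,b in list(zip(vv[i],uu[i]))[::3]: print(sg,a,b,P[a,b].round(1))
    Q=P[q];print("inner",np.percentile(abs(Q[:,1]),[1,50]),"hmin",np.percentile(-Q[:,2],[0,1,3]),"x",np.percentile(Q[:,0],[1,50,99]))
    print(np.histogram(-Q[:,2],bins=range(15,100,5))[0])
print(R.T@(c[3]-s["eef_pos"]))
E
```

```text
opening: 0.441
grip_force: 0.0
0.44077798252205524 [ 469.95653102 -254.27019505    9.03301359]
-1 231 267 [ 11.7 -26.  -34.8]
-1 231 270 [ 12.2 -24.3 -35.8]
-1 232 267 [ 12.1 -25.7 -36.9]
-1 232 270 [ 12.1 -24.2 -36.9]
-1 233 267 [ 12.5 -25.4 -39. ]
-1 233 270 [ 12.5 -23.9 -39.2]
-1 234 266 [ 12.1 -25.9 -39.4]
-1 234 269 [ 12.2 -24.3 -39.7]
-1 234 272 [ 11.5 -23.1 -38. ]
inner [21.24766067 23.1701356 ] hmin [34.76271582 36.68318605 39.33583926] x [-9.81668717 11.61165066 12.79042407]
[  0   0   0   3  80  83 114 124 155 166 186 206 213 237 220 243]
1 231 361 [ 12.1  22.  -35.5]
1 231 364 [ 12.2  23.5 -35.7]
1 232 361 [ 12.2  21.9 -37. ]
1 232 364 [ 12.   23.4 -36.6]
1 233 361 [ 11.7  21.8 -37.3]
1 233 364 [ 12.2  23.2 -38.2]
1 234 358 [ 10.5  20.5 -35.7]
1 234 361 [ 11.7  21.7 -38.3]
1 234 364 [ 12.2  23.1 -39.6]
inner [20.06560008 22.01918296] hmin [34.27437379 36.59552747 39.50948959] x [-9.84901391 11.64190102 12.80247397]
[  0   0   0   1  76  88 113 132 143 172 182 209 217 236 230 234]
[  85.22702655   -0.30635957 -205.40333153]
```

The fingertips really stand about 35 mm above the reported TCP (now at z≈44), so the closing took place above the barrel. I go down about 33 mm more, gently, then close.

```bash
python3 -m handwheel '{"rows":[[0,0,7,0,0.46],[0,0,14,0,0.46],[0,0,20,0,0.46],[0,0,20,0,0.46]]}'|sed -n '2p;4,6p'
python3 - <<'E'
from h import *
c=cam("wrist");s=state();p,d=read_camera("wrist")
R=Ro.from_euler("xyz",s["tcp_rot"]).as_matrix();P=(cloud(c,d)-s["eef_pos"])@R
y,x,h=P[...,1],P[...,0],-P[...,2]
m=(abs(x)<30)&(h>0)&(h<100)
for v in (222,226,230,234,238): print(v," ".join(f"{P[v,u,0]:.0f},{P[v,u,1]:.0f},{-P[v,u,2]:.0f}" for u in (255,260,265,270,275,280,285,290,345,350,355,360,365,370,375,380)))
E
```

```text
eef_pos: [469.3, -253.9, -12.5]
ft_force: [-0.4, -0.8, 0.1]
opening: 0.461
grip_force: 0.0
222 9,-35,16 9,-33,15 9,-30,17 9,-27,16 9,-24,16 9,-21,15 9,-19,15 22,-13,48 22,13,48 20,16,42 9,21,16 9,24,16 9,27,16 9,29,16 9,32,17 9,35,16
226 7,-35,16 6,-33,15 7,-30,16 6,-27,15 7,-24,16 6,-21,15 6,-19,15 20,-13,48 20,13,48 17,16,41 6,21,15 6,24,15 7,27,17 7,29,17 7,32,16 7,35,16
230 4,-36,15 4,-33,16 4,-30,16 4,-27,16 4,-24,15 5,-21,17 4,-19,16 18,-13,48 19,13,49 15,16,42 5,21,17 4,24,15 4,27,15 4,30,15 4,33,16 4,35,16
234 2,-36,16 1,-33,15 12,-26,40 12,-24,39 2,-24,16 2,-22,16 2,-19,15 15,-13,47 15,13,47 2,18,16 2,21,16 11,22,36 12,24,40 2,30,16 2,33,17 2,36,16
238 -1,-36,16 -1,-33,16 12,-26,44 11,-24,41 -1,-24,16 -1,-22,15 -1,-19,15 14,-13,48 14,13,48 -1,19,16 -1,21,16 10,21,39 12,23,45 12,25,45 -1,33,16 -1,36,16
```

```bash
python3 -m handwheel '{"rows":[[0,0,5,0,0.42],[0,0,9,0,0.42],[0,0,13,0,0.4],[0,0,13,0,0.38],[0,0,13,0,0.37]]}'|sed -n '2p;4,6p'; python3 -m handwheel '{"rows":[[0,0,0,0,0.36],[0,0,0,0,0.35],[0,0,0,0,0.345],[0,0,0,0,0.345]]}'|sed -n '1,2p;4,6p'; python3 -m handwheel '{"rows":[[0,0,0,0,0.339],[0,0,0,0,0.339]]}'|tail -3
```

```text
eef_pos: [469.9, -254.2, -24.2]
ft_force: [0.6, -0.2, -0.4]
opening: 0.377
grip_force: 0.0
t: 11.2
eef_pos: [470.0, -254.3, -23.8]
ft_force: [0.4, 0.5, -0.3]
opening: 0.349
grip_force: 0.0
ft_force: [-0.7, 0.3, -0.9]
opening: 0.339
grip_force: 0.0
```

```bash
python3 -m handwheel '{"rows":[[0,0,0,0,0.335],[0,0,0,0,0.335]]}'|tail -3
```

```text
ft_force: [-0.0, -0.2, 1.3]
opening: 0.335
grip_force: 2.0
```

```bash
python3 -m handwheel '{"rows":[[0,0,0,0,0.332],[0,0,0,0,0.332]]}'|tail -3
```

```text
ft_force: [0.3, 0.1, 0.0]
opening: 0.336
grip_force: 11.0
```

Contact at an opening of 0.336, as expected for 32 mm. A touch more, then lift.

```bash
python3 -m handwheel '{"rows":[[0,0,0,0,0.331],[0,0,0,0,0.331],[0,0,0,0,0.331]]}'|tail -3;  python3 -m handwheel '{"rows":[[0,0,-5,0,0.331],[0,0,-10,0,0.331],[0,0,-20,0,0.331],[0,0,-30,0,0.331],[0,0,-40,0,0.331]]}'|tail -5
```

```text
ft_force: [0.8, -0.6, 0.3]
opening: 0.334
grip_force: 14.5
eef_pos: [470.0, -254.3, 17.3]
tcp_rot: [3.141, 0.0, 1.371]
ft_force: [0.1, -0.4, -2.8]
opening: 0.331
grip_force: 14.5
```

Lifted (weight about 2.8 N, grip 14.5 N). I go up and over towards the stand, beside its groove, for wrist views.

```bash
python3 -m handwheel '{"rows":[[0,0,-20,0,0.331],[5,0,-45,0,0.331],[20,-4,-70,-0.05,0.331],[40,-9,-95,-0.12,0.331],[65,-14,-110,-0.2,0.331]]}'|tail -1;python3 -m handwheel '{"rows":[[23,-14,0,-0.07,0.331],[46,-28,0,-0.14,0.331],[69,-42,0,-0.21,0.331],[92,-56,0,-0.28,0.331],[115,-70,0,-0.35,0.331]]}'|sed -n '2p;3p;6p'; python3 -c "
from h import *
delta([463,152,130],2.147)"
```

```text
grip_force: 14.5
eef_pos: [398.2, -71.7, 126.9]
tcp_rot: [3.141, 0.001, 1.924]
grip_force: 14.5
t 13.2 d [187.5 138.2  -3.1] turn -0.223
```

```bash
python3 -m handwheel '{"rows":[[20,14.7,0,-0.05,0.331],[40,29.5,0,-0.1,0.331],[60,44.2,0,-0.15,0.331],[80,59,0,-0.2,0.331],[100,73.7,0,-0.223,0.331]]}'|sed -n '2p;3p;6p'; python3 -c "
from h import *
delta([463,152,130],2.147)"
```

```text
eef_pos: [434.2, 47.7, 127.1]
tcp_rot: [3.141, 0.001, 2.147]
grip_force: 14.5
t 13.62 d [71.8 81.  -2.9] turn -0.0
```

```bash
python3 -m handwheel '{"rows":[[18,20,0,0,0.331],[36,40,0,0,0.331],[54,60,0,0,0.331],[70,78,0,0,0.331],[72,81,0,0,0.331]]}'>/dev/null; python3 -m handwheel '{"rows":[[0,0,0,0,0.331],[0,0,0,0,0.331]]}'|sed -n '2p;3p;6p'
cat > view.py <<'E'
from lens import *
import pickle,sys
def lensfit(s,c,p,d):
    R=Ro.from_euler("xyz",s["tcp_rot"]).as_matrix();P=(cloud(c,d)-s["eef_pos"])@R
    m=(abs(P[...,1])<17)&(P[...,0]>16)&(P[...,0]<75)&(-P[...,2]>38)&(-P[...,2]<80)
    Q=P[m];t=Q[-Q[:,2]>62];print("lens: front x",np.percentile(Q[:,0],99.5).round(1),"top h",np.percentile(-Q[:,2],[95,99]).round(1),"y fit",np.polyfit(Q[:,0],Q[:,1],1).round(3),"h fit",np.polyfit(t[:,0],-t[:,2],1).round(3) if len(t) else 0,len(Q))
s=state();c=cam("wrist");p,d=read_camera("wrist");pickle.dump((s,c,p,d),open(sys.argv[1]+".pkl","wb"));lensfit(s,c,p,d)
h=cv2.cvtColor(p,cv2.COLOR_RGB2HSV).astype(int)
b=((h[...,0]>100)&(h[...,0]<130)&(h[...,1]>110)&(h[...,2]>40)).astype(np.uint8)
n,l,st,ce=cv2.connectedComponentsWithStats(b);P=cloud(c,d)
print(s["eef_pos"].round(1),s["tcp_rot"].round(3))
for i in range(1,n):
    if st[i,4]>100: Q=P[l==i];print(ce[i].round(1),st[i],Q.mean(0).round(1),"z",np.percentile(Q[:,2],[2,98]).round(1))
E
python3 view.py s1
python3 - <<'E'
import pickle,cv2;s,c,p,d=pickle.load(open("s1.pkl","rb"));cv2.imwrite("pics/s1.png",p[:,:,::-1])
E
```

```text
eef_pos: [462.7, 150.7, 126.4]
tcp_rot: [-3.142, 0.0, 2.145]
grip_force: 14.5
lens: front x 63.9 top h [66.5 67. ] y fit [ 0.    -0.235] h fit [1.0000e-03 6.4861e+01] 8374
[462.7 150.7 126.4] [-3.142  0.     2.145]
[435.4  26.7] [ 418    7   36   40 1101] [460.8 289.4  86.2] z [74.2 93.1]
[481.4  30.8] [ 455   13   53   36 1588] [486.4 303.3  85.3] z [74.3 92.8]
[317.  146.2] [280 138  75  16 886] [429.7 201.7 190.5] z [182.6 193.6]
[411.3 178.5] [397 164  31  31 766] [507.7 203.3  86.2] z [74.7 92.9]
[451.6 181.6] [ 430  165   44   35 1086] [533.4 216.8  85. ] z [74.1 92.6]
[317.1 208.1] [282 196  71  22 923] [443.8 180.1 190.8] z [183.1 193.5]
```

All four V faces and the lens show clearly in depth. I take a second view, then fit the V face planes in both.

```bash
python3 -m handwheel '{"rows":[[12,-4,0,0.03,0.331],[24,-8,0,0.07,0.331],[30,-10,0,0.078,0.331],[30,-10,0,0.078,0.331],[30,-10,0,0.078,0.331]]}'>/dev/null; python3 view.py s2
cat > seat.py <<'E'
from h import *
import pickle
for n in ("s1","s2"):
    s,c,p,d=pickle.load(open(n+".pkl","rb"));P=cloud(c,d)
    h=cv2.cvtColor(p,cv2.COLOR_RGB2HSV).astype(int)
    b=((h[...,0]>100)&(h[...,0]<130)&(h[...,1]>110)&(h[...,2]>40))
    Q=P[b&(P[...,2]>70)&(P[...,2]<97)&(abs(P[...,0]-497)<80)&(abs(P[...,1]-253)<90)]
    yaw,o=0.498,np.array([497.1,253.2])
    for k in range(3):
        X=np.array([np.cos(yaw),np.sin(yaw)]);Y=np.array([-X[1],X[0]])
        L=np.c_[(Q[:,:2]-o)@X,(Q[:,:2]-o)@Y,Q[:,2]]
        v=[]
        for sy in(-1,1):
            q=L[(L[:,1]*sy>35)&(L[:,1]*sy<65)]
            f=[]
            for sx in(-1,1):
                w=q[q[:,0]*sx>3];f.append(np.polyfit(w[:,0],w[:,2],1))
            x0=(f[1][1]-f[0][1])/(f[0][0]-f[1][0]);z0=np.polyval(f[0],x0)
            v.append([x0,np.percentile(q[:,1],[1,99]).mean(),z0]);print(n,sy,np.round(f,3).tolist(),np.round(v[-1],2),np.percentile(q[:,1],[1,99]).round(1),np.percentile(q[:,0],[.5,99.5]).round(1),np.percentile(q[:,2],99).round(1))
        v=np.array(v);mid=v.mean(0);o=o+mid[0]*X+mid[1]*Y;yaw-=(v[1,0]-v[0,0])/(v[1,1]-v[0,1])
    print(n,"seat",o.round(2),"yaw",round(yaw,4),"axis z",mid[2]+16*2**.5)
E
python3 seat.py
```

```text
lens: front x 63.9 top h [66.5 67.1] y fit [ 0.001 -0.339] h fit [ 0.    64.845] 8373
[438.7 170.2 126.3] [3.141 0.    2.067]
[435.7  65.2] [420  49  33  33 927] [460.1 289.7  87.3] z [74.3 93.1]
[481.1  65.2] [ 457   49   49   33 1419] [486.1 303.9  85.1] z [74.3 92.8]
[317.1 146.2] [280 138  75  16 884] [409.7 223.7 190.5] z [182.2 193.4]
[317.1 208.1] [282 195  71  23 930] [421.9 201.1 191. ] z [182.8 193.5]
[422.8 209.3] [410 194  28  33 730] [507.3 203.8  86.5] z [74.5 92.8]
[462.8 209.4] [ 442  194   42   34 1059] [532.7 217.3  86.1] z [74.4 92.9]
s1 -1 [[-0.705, 75.606], [0.863, 71.545]] [  2.59 -49.71  73.78] [-59.3 -40.1] [-24.3  26.9] 92.9
s1 1 [[-0.69, 75.982], [0.829, 71.954]] [ 2.65 49.32 74.15] [39.7 58.9] [-24.5  27.6] 93.2
s1 -1 [[-0.74, 73.058], [0.843, 74.088]] [ -0.65 -49.51  73.54] [-59.1 -39.9] [-26.9  24.4] 92.9
s1 1 [[-0.732, 73.277], [0.804, 74.554]] [-0.83 49.52 73.89] [39.9 59.1] [-27.2  25. ] 93.2
s1 -1 [[-0.736, 73.626], [0.85, 73.431]] [  0.12 -49.52  73.54] [-59.1 -40. ] [-26.3  25. ] 92.9
s1 1 [[-0.722, 74.091], [0.817, 73.674]] [ 0.27 49.5  73.9 ] [39.9 59.1] [-26.4  25.8] 93.2
s1 seat [499.02 254.01] yaw 0.4977 axis z 96.34273995568698
s2 -1 [[-0.714, 75.358], [0.842, 71.695]] [  2.35 -49.65  73.68] [-59.3 -40. ] [-24.2  27.1] 93.0
s2 1 [[-0.679, 76.259], [0.834, 71.93]] [ 2.86 49.89 74.32] [40.7 59. ] [-24.5  27.7] 93.2
s2 -1 [[-0.746, 73.029], [0.827, 73.93]] [ -0.57 -49.78  73.46] [-59.5 -40.1] [-26.6  24.8] 93.0
s2 1 [[-0.727, 73.285], [0.802, 74.822]] [-1.01 49.72 74.02] [40.5 58.9] [-27.4  24.8] 93.2
s2 -1 [[-0.74, 73.575], [0.836, 73.292]] [  0.18 -49.74  73.44] [-59.4 -40.1] [-26.   25.3] 93.0
s2 1 [[-0.719, 74.183], [0.821, 73.694]] [ 0.32 49.8  73.95] [40.6 59. ] [-26.3  25.8] 93.2
s2 seat [498.85 254.3 ] yaw 0.4958 axis z 96.3258438239093
```

```bash
python3 -c "
from h import *
delta([498.5,255,43.5],2.067)"
```

```text
t 14.72 d [46.3 92.7 82.8] turn -0.001
```

```bash
python3 -m handwheel '{"rows":[[10,20,0,0,0.331],[20,40,0,0,0.331],[30,60,0,0,0.331],[40,80,0,0,0.331],[46.3,92.7,0,-0.001,0.331]]}'>/dev/null; python3 -m handwheel '{"rows":[[0,0,15,0,0.331],[0,0,30,0,0.331],[0,0,45,0,0.331],[0,0,57,0,0.331],[0,0,60,0,0.331]]}'>/dev/null;python3 -m handwheel '{"rows":[[0,0,0,0,0.331],[0,0,0,0,0.331],[0,0,0,0,0.331]]}'; python3 -c "
from h import *
delta([498.5,255,43.5],2.067)"; python3 view.py s3
python3 - <<'E'
import sys;sys.path.insert(0,".")
from h import *
import pickle
s,c,p,d=pickle.load(open("s3.pkl","rb"));R=Ro.from_euler("xyz",s["tcp_rot"]).as_matrix()
P=(cloud(c,d)-s["eef_pos"])@R
h=cv2.cvtColor(p,cv2.COLOR_RGB2HSV).astype(int);b=(h[...,0]>100)&(h[...,0]<130)&(h[...,1]>110)&(h[...,2]>40)
m=b&(P[...,0]>36)&(P[...,0]<62)&(abs(P[...,1])<32)&(-P[...,2]<46);Q=P[m]
print("V front in tool: y",np.percentile(Q[:,1],[1,99]),"x",np.percentile(Q[:,0],[1,99]),"h",np.percentile(-Q[:,2],[1,99]),len(Q))
E
```

```text
t: 15.8
eef_pos: [498.6, 255.4, 66.8]
tcp_rot: [3.14, 0.0, 2.067]
ft_force: [-0.8, -0.1, -1.4]
opening: 0.332
grip_force: 14.5
t 15.8 d [-0.3 -0.3 23.3] turn -0.0
lens: front x 63.9 top h [66.5 67.1] y fit [ 0.001 -0.347] h fit [1.0000e-03 6.4839e+01] 8373
[498.6 255.4  66.8] [3.14  0.    2.067]
[315.3 151.4] [ 265  136  103   40 1988] [471.9 302.9 110.2] z [ 87.8 133.7]
[317. 208.] [282 196  71  22 919] [481.8 286.1 131. ] z [123.2 134. ]
V front in tool: y [-26.46477559  25.47856779] x [39.05948301 58.4662514 ] h [20.50065729 26.86915832] 1034
```

The lens is aligned with the V to within about 0.3 mm across and along. I lower slowly until it touches.

```bash
python3 -m handwheel '{"rows":[[0,0,6,0,0.331],[0,0,12,0,0.331],[0,0,17,0,0.331],[0,0,19,0,0.331],[0,0,19,0,0.331]]}'|sed -n '2p;4p;6p';python3 -m handwheel '{"rows":[[0,0,1,0,0.331],[0,0,2,0,0.331],[0,0,2,0,0.331]]}'|sed -n '2p;4p;6p';python3 -m handwheel '{"rows":[[0,0,1,0,0.331],[0,0,1,0,0.331],[0,0,1,0,0.331]]}'|sed -n '2p;4p;6p'
```

```text
eef_pos: [497.7, 255.3, 46.2]
ft_force: [-0.6, 0.5, -2.4]
grip_force: 14.5
eef_pos: [498.0, 255.4, 44.9]
ft_force: [-0.2, -0.6, -2.5]
grip_force: 14.5
eef_pos: [498.2, 255.5, 44.1]
ft_force: [-1.0, 0.1, -2.1]
grip_force: 14.5
```

```bash
python3 -m handwheel '{"rows":[[0,0,0.5,0,0.331],[0,0,1,0,0.331],[0,0,1,0,0.331]]}'|sed -n '2p;4p;6p'
```

```text
eef_pos: [498.2, 255.5, 43.3]
ft_force: [-1.7, -0.6, 4.7]
grip_force: 14.5
```

```bash
python3 -m handwheel '{"rows":[[0,0,0.5,0,0.331],[0,0,1,0,0.331],[0,0,1,0,0.331]]}'|sed -n '2p;4p;6p'
```

```text
eef_pos: [498.2, 255.5, 42.3]
ft_force: [-1.7, 0.4, 4.9]
grip_force: 14.5
```

Contact at z≈43.4 and the spring is being pushed at about 5 N. I press down on it gently.

```bash
python3 -m handwheel '{"rows":[[0,0,0.7,0,0.331],[0,0,1.4,0,0.331],[0,0,2.1,0,0.331],[0,0,2.8,0,0.331],[0,0,3,0,0.331]]}'|sed -n '2p;4p;6p';python3 -m handwheel '{"rows":[[0,0,0.7,0,0.331],[0,0,1.4,0,0.331],[0,0,2.1,0,0.331],[0,0,2.8,0,0.331],[0,0,3.5,0,0.331]]}'|sed -n '2p;4p;6p';python3 -m handwheel '{"rows":[[0,0,0,0,0.331],[0,0,0,0,0.331],[0,0,0,0,0.331]]}'; python3 view.py s4;python3 - <<'E'
import sys;sys.path.insert(0,".")
from h import *
import pickle
s,c,p,d=pickle.load(open("s4.pkl","rb"));R=Ro.from_euler("xyz",s["tcp_rot"]).as_matrix()
W=cloud(c,d);P=(W-s["eef_pos"])@R
h=cv2.cvtColor(p,cv2.COLOR_RGB2HSV).astype(int);b=(h[...,0]>100)&(h[...,0]<130)&(h[...,1]>110)&(h[...,2]>40)
for sg in(-1,1):
    m=b&(P[...,0]>36)&(P[...,0]<62)&(P[...,1]*sg>17)&(P[...,1]*sg<32);Q=P[m]
    print(sg,"y",np.percentile(Q[:,1],[1,99]),"x",np.percentile(Q[:,0],[1,99]),"z",np.percentile(W[m][:,2],[50,99]),len(Q))
p,d=read_camera("scene");np.savez("scene1.npz",p=p,d=d)
a=np.load("scene0.npz")["p"]
f=lambda q:cv2.resize(q[235:340,370:525,::-1],None,fx=5,fy=5,interpolation=2)[:,:780][:560]
cv2.imwrite("pics/end.png",f(p))
hh=lambda q:cv2.cvtColor(q,cv2.COLOR_RGB2HSV).astype(int)
for q in(a,p):
    H=hh(q);z=np.zeros(q.shape[:2],bool);z[280:330,430:490]=1
    r=z&((H[...,0]<8)|(H[...,0]>172))&(H[...,1]>150);g=z&(H[...,0]>45)&(H[...,0]<85)&(H[...,1]>80)
    for m in(r,g):
        v,u=np.nonzero(m);print(len(v),(u.mean(),v.mean(),v.min(),v.max()) if len(v) else 0)
E
```

```text
eef_pos: [498.2, 255.5, 39.4]
ft_force: [-2.2, -1.1, 7.3]
grip_force: 14.5
eef_pos: [498.2, 255.5, 36.1]
ft_force: [-1.3, -1.1, 8.8]
grip_force: 14.4
t: 18.35
eef_pos: [498.2, 255.5, 36.1]
tcp_rot: [3.141, 0.0, 2.067]
ft_force: [-3.0, -0.7, 9.3]
opening: 0.331
grip_force: 14.4
lens: front x 63.9 top h [66.5 67.1] y fit [ 0.005 -0.383] h fit [-1.0000e-03  6.4926e+01] 8446
[498.2 255.5  36.1] [3.141 0.    2.067]
[316.8 159.3] [ 259  138  116   51 2769] [472.9 301.9  89. ] z [ 79.7 103. ]
[316.7 208. ] [282 196  70  21 918] [481.3 286.4 101. ] z [ 92.7 103.4]
[278.4 351.9] [269 337  19  31 446] [504.7 200.6  84.6] z [ 80.2 127.9]
[355.5 351.8] [347 337  19  31 446] [538.7 222.3  87.8] z [ 80.1 135.3]
-1 y [-26.27075362 -17.1960556 ] x [38.79711301 58.17155863] z [82.66024799 85.60262137] 885
1 y [17.06277974 25.89892147] x [38.80581501 58.2743322 ] z [82.72972202 85.46843488] 846
27 (np.float64(450.0), np.float64(300.0), np.int64(296), np.int64(304))
16 (np.float64(457.4375), np.float64(308.4375), np.int64(307), np.int64(310))
27 (np.float64(448.962962962963), np.float64(302.962962962963), np.int64(299), np.int64(307))
27 (np.float64(456.77777777777777), np.float64(308.48148148148147), np.int64(306), np.int64(310))
```

View pics/end.png

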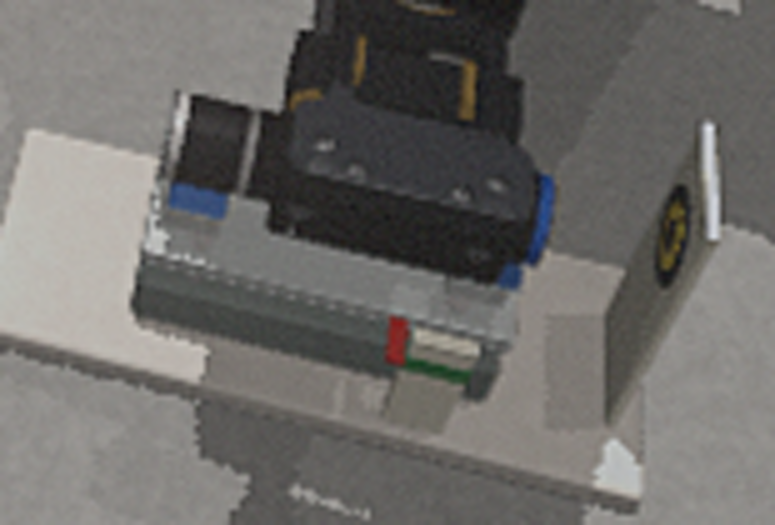

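The pointer stands beside the green band. The V tops went from 93.0 to 85.5 mm, so the cradle is 7.5 mm down, and the barrel lies on both supports with its blue-ringed end towards the target. I go to mid-band and relieve the small side force.

```bash
python3 -m handwheel '{"rows":[[0,-0.1,0.5,0,0.331],[0,-0.2,1,0,0.331],[0,-0.2,1.3,0,0.331],[0,-0.2,1.3,0,0.331],[0,-0.2,1.3,0,0.331]]}'
python3 - <<'E'
from h import *
s=state();c=cam("wrist");p,d=read_camera("wrist");R=Ro.from_euler("xyz",s["tcp_rot"]).as_matrix()
W=cloud(c,d);P=(W-s["eef_pos"])@R
h=cv2.cvtColor(p,cv2.COLOR_RGB2HSV).astype(int);b=(h[...,0]>100)&(h[...,0]<130)&(h[...,1]>110)&(h[...,2]>40)
for sg in(-1,1):
    m=b&(P[...,0]>36)&(P[...,0]<62)&(P[...,1]*sg>17)&(P[...,1]*sg<32)
    print(np.percentile(P[m][:,1],[1,99]),np.percentile(P[m][:,0],[1,99]).mean(),"z99",np.percentile(W[m][:,2],99))
m=(abs(P[...,1])<17)&(P[...,0]>16)&(P[...,0]<75)&(-P[...,2]>40)&(-P[...,2]<80);print("front",np.percentile(P[m][:,0],99.5),"top",np.percentile(W[m][:,2],99))
f=[state()["ft_force"]]
for k in range(6): read_camera("wrist");f.append(state()["ft_force"])
print(np.mean(f,0),state()["grip_force"])
E
```

```text
t: 18.87
eef_pos: [498.2, 255.5, 35.0]
tcp_rot: [3.14, 0.0, 2.067]
ft_force: [-2.1, -0.7, 10.4]
opening: 0.334
grip_force: 14.5
[-26.23987528 -17.16922458] 48.41709003137626 z99 84.29902710333408
[17.0972179  25.96332798] 48.527651812681285 z99 84.23130890967235
front 63.86431278790818 top 102.03760310951687
[-1.77528815 -0.38523091  9.83284888] 14.452074766159058
```

```bash
python3 -c "
from cell import *
print(job_done())"
```

```text
the job is handed in; nothing more can be done
None
```

I handed the job in with the lens lying in the V-cradle, blue-ringed end towards the target and centred to about 0.5 mm. It is still gripped at 14.5 N a side and pressed about 8.7 mm down (green band 5–13 mm) with about 12 N on the V, at about 19 s of 54 s; the judge's verdict was not shown.

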